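# Check a kitchen portion scale with its largest weight

### The arm

A 6-joint arm with a two-finger parallel gripper is mounted at the origin on the work surface. World frame = base frame: x ahead of the robot, y to its left, z up, the work surface at z = 0. Lengths are in m, angles in rad, forces in N, time in s.
With the tool pointing down it reaches from about 0.25 to 0.775 m from the base axis. Payload 8.9 kg.
Tool frame: the origin (TCP) lies at the very end of the fingers, on their centre line; the grasp point (between the pads) lies 19 mm behind it; z points along the fingers, y is the line along which they close (so a half turn about z gives the same grasp; the last joint's range is limited). The gripper opens to 85 mm and grips with 20 to 120 N. Pads are 22 mm wide; open, the fingers measure 114 mm over their backs; the gripper's body (76 mm by 85 mm) begins 54 mm behind the grasp point. The pads swing forward as they close: fully open they stand 13 mm farther back than shut.
Start: joints at [-1.395, 0.291, -0.153, 1.127, 0, 1.431], TCP at [0.163, -0.499, 0.231] pointing down, gripper open.
Joint ranges: [-2.52, 2.52], [-0.91, 1.74], [-1.3, 1.37], [-1.96, 2.02], [-1.52, 1.47], [-3.14, 3.14]. Speed limits (rad/s): [2.22, 2.22, 2.79, 3.14, 3.14, 3.14].

### API

Orientations are given as a unit quaternion [w, x, y, z].
In Python, from workcell import * gives the robot as it stands.
- The arm moves only by the shell command python3 -m pendant 'ROWS' [FORCE]. ROWS is JSON, a list that holds one entry, the list of rows, each a list of 5 numbers: the shift along the tool's x, y, z in mm, then the turn about the tool's z in degrees, then the closure, from -1 (fully open) to 1 (shut), so that 0 is half open. In form: [[[dx, dy, dz, spin, fingers], ...]]. A call has 1 to 8 rows; each row is the pose to reach, as a shift and turn from the pose commanded when the call began, along the tool's axes at that moment; what a row does not reach only later rows make up. A row lasts 1/8 s, in which the tool goes at most 62.5 mm and 10.7 degrees, less where a joint would pass 70% of its speed; a pose out of reach is approached as far as the arm can. A call with a gripper value outside its range is refused whole. The fingers move at their own pace and stop on an object; FORCE is the grip in N (left out, the last holds). Time passes only in rows, so rows that repeat a pose let the fingers close. It gives the time, the measured TCP pose, the force, the opening and the grip force at its end, in the units of the state.
- get_state(): the state, without advancing time (a new reading comes with each control period).
- get_image(name): name is "side" or "top"; returns the picture (400x640x3 uint8, blue, green, red); there is no depth.
- camera_info(name): a dict with "K" (3x3 intrinsics, pixels), "view" (4x4, takes a point from world to camera coordinates). Camera axes: x right, y down, z forward; pixel columns grow to the right and rows downward; lengths in m; the calibration is good to about 2 mm. A picture is of the moment at which its call begins. camera_info takes no time and is no camera call.
- close_job(): hands the job in; it is judged then, once.
The state is a dict: "t": time; "joint_positions": joint angles; "dq": joint speeds; "effort": joint torques, N m; "tool_pos": TCP position; "tcp_rot": TCP orientation; "contact_force": force on the tool from outside, world axes, zero at the start; "moment": the same for the moment, N m; "width": opening from 0.0 (shut) to 1.0 (fully open); "grip_force": force on a finger pad.
Only numpy, scipy, OpenCV 4.12 (cv2) and the standard library are available. Lean on these libraries where they do the work, as an engineer would, in place of code of your own. Each camera call takes 0.05 s, during which the arm holds its last target. There are 200 camera calls.

### The job

The portion scale is due for its check. First clear the steel cup off the weighing pan and stand it upright in the shallow steel tray; then gently stand the largest check weight upright in the middle of the pan, wholly inside the ring marked there, without ever pushing the pan down hard. Leave the other weights and everything else where they are.

Things in the scene. Friction and masses are not known exactly. Their poses are not given: they have to be found in the camera images.
- pan_top (a point): centre of the top face of the scale's round flat steel weighing pan (144 mm across, 4 mm thick, no rim), about 85 mm above the table when empty; a thin dark ring of 68 mm inside diameter is drawn round this point. The point sinks with the pan. Its axes: z up, x towards the scale's back. The scale's white body (about 230 x 165 mm, 58 mm high, fixed) lies under the pan, its display facing the robot
- pan (a joint): how far the pan has sunk, in m: 0 empty, grows downward, stop at 0.020. Sprung, about 755 N/m, damped: the largest weight alone sinks it 6.5 mm, the cup alone 1 to 2 mm; more than 17 mm counts as pushed hard
- cup_center (a point): centre, half-way up, of the open steel cup that stands on the pan at the start, within about 20 mm of the pan's middle: round, 52 mm outside diameter at the foot and 54 mm at the mouth, 60 mm high, wall 2 mm, 80 to 150 g; z is its own axis, up from foot to mouth
- tray: shallow dark steel tray, 240 mm (its x) by 140 mm (its y), rim 12 mm high, wall and floor 3 mm thick, fixed, on the table to the left or the right of the scale; origin at the centre of its underside, z up; the white ramekin stands in its far (+x) end
- tray_free (a point): middle of the free part of the tray's floor, 45 mm from the tray's centre towards the robot, 3 mm above the table: a good place for the cup; x and y are the tray's own
- board: white plastic board 220 mm (its x) by 100 mm (its y), 12 mm thick, fixed, on the other side of the scale from the tray; origin at the centre of its underside, z up. The three check weights stand on it in a row along its x, 70 mm apart, in any order
- weight_large_center (a point): centre, half-way up, of the largest check weight: plain steel, 500 g, 68 mm high, cylindrical body of 38 mm diameter up to 47 mm above its foot, then a narrow neck and a knob of 24 mm diameter; z is its own axis, up
- weight_medium_center (a point): centre of the middle check weight, 200 g: same shape, 29 mm diameter, 50 mm high; leave it
- weight_small_center (a point): centre of the smallest check weight, 100 g: same shape, 23 mm diameter, 40 mm high; leave it
- ramekin: white ceramic ramekin, 72 mm across, 42 mm high, in the far end of the tray; origin at the centre of its underside; leave it
- turner: kitchen turner lying on the table beyond the scale; leave it
- sauce: clear sauce bottle, 52 mm across, 120 mm high, standing on the table beyond and to the left; origin at the centre of its underside; leave it
- tub: white plastic tub, 110 mm across, 90 mm high, standing on the table beyond and to the right; origin at the centre of its underside; leave it

How it is judged:
By the outcome, as a careful person would: the job done as asked, in the order asked, and still so for the second after the job is handed in, with the robot touching nothing.
It also fails if it takes over 67 s, if anything falls off the work surface, if the arm or the gripper's body presses on something with over 40 N, if the wrist force passes 120 N, or if a joint passes its speed limit or range.

## Working session

There is one attempt and no reset: what is moved stays moved. The work goes in short steps, Python scripts to look and compute and a shell command to move; the robot and the scene stay as the last step left them, time stands still between calls to the robot, and variables do not carry over. Pictures are saved under pics/ and viewed, at most 10 in all, crops included, and the job is handed in when it is done.

```bash
mkdir -p pics; cat > h.py <<'E'
from workcell import *
import numpy as np, cv2
def ray(cam,u,v):
    c=camera_info(cam);K=np.array(c["K"]);V=np.array(c["view"])
    R=V[:3,:3];o=-R.T@V[:3,3];d=R.T@np.linalg.inv(K)@[u,v,1];return o,d
def at(cam,u,v,z):
    o,d=ray(cam,u,v);return o+d*(z-o[2])/d[2]
def pix(cam,p):
    c=camera_info(cam);q=np.array(c["K"])@(np.array(c["view"])@[*p,1])[:3];return q[:2]/q[2]
E
python3 - <<'E'
from h import *
for n in("top","side"):
    cv2.imwrite(f"pics/{n}0.png",get_image(n)); print(n,ray(n,320,200)[0],at(n,320,200,0))
s=get_state();print(s)
E
```

```text
top [0.5746459  0.01817082 0.92617118] [ 0.60487142 -0.00537878  0.        ]
side [0.49563076 0.69927491 0.6224853 ] [ 0.65433408 -0.15632909  0.        ]
{'t': 0.1, 'joint_positions': array([-1.39530668e+00,  2.91218577e-01, -1.54033147e-01,  1.12670605e+00,
       -1.29572611e-05,  1.43147936e+00]), 'dq': array([ 2.87669410e-04, -1.01041817e-03,  3.48014229e-04, -5.15862036e-05,
        5.67725695e-04, -4.98087289e-04]), 'effort': array([ 1.41187636e-03, -5.37977529e+01,  3.31918859e+01,  9.24509688e-03,
       -1.88483355e-04,  4.01008975e-06]), 'tool_pos': array([ 0.16248003, -0.49881771,  0.23079913]), 'tcp_rot': array([-5.80512963e-04,  9.87637488e-01,  1.56754122e-01, -1.69801882e-05]), 'contact_force': array([ 0.36036455, -0.068846  , -0.57654202]), 'moment': array([0.00622048, 0.00786383, 0.00559558]), 'grip_force': 0.0, 'width': 1.0003015824176744}
```

View pics/top0.png

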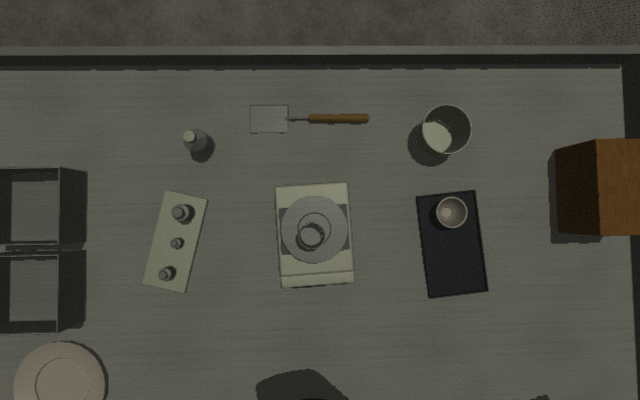

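View pics/side0.png

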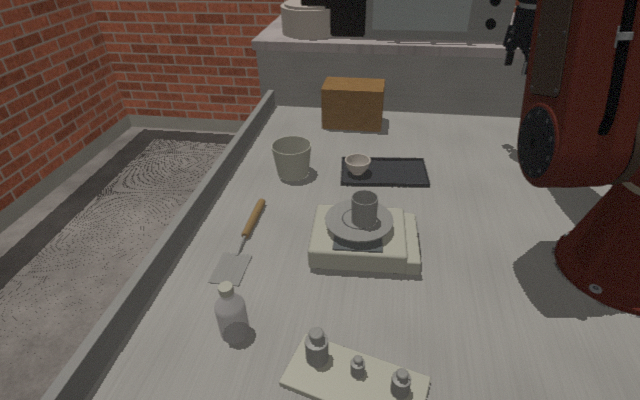

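The tray is on the right (452,245 in top). The board is on the left, with the largest weight at its far end (182,213). The cup is on the pan at (311,235). I'll enlarge these areas next.

```bash
python3 - <<'E'
from h import *
t=cv2.imread("pics/top0.png")
a=cv2.resize(t[190:280,270:360],(400,400),interpolation=cv2.INTER_CUBIC)   # x4.444
b=cv2.resize(t[195:235,160:200],(400,400),interpolation=cv2.INTER_CUBIC)  # x10
cv2.imwrite("pics/c1.png",cv2.convertScaleAbs(np.hstack([a,b]),alpha=1.5))
for n,p in dict(ne=(475,190),nw=(416,196),se=(488,291),sw=(430,297)).items(): print(n,at("top",*p,.012))
for p in [(166,191),(208,200),(143,284),(186,292)]: print(at("top",*p,.012))
E
```

```text
ne [ 0.62271748 -0.37130753  0.012     ]
nw [ 0.61056221 -0.23054409  0.012     ]
se [ 0.38614785 -0.39416822  0.012     ]
sw [ 0.37538694 -0.2570982   0.012     ]
[0.63038653 0.34885212 0.012     ]
[0.60827111 0.25318583 0.012     ]
[0.41949979 0.40001468 0.012     ]
[0.39935477 0.30339721 0.012     ]
```

View pics/c1.png

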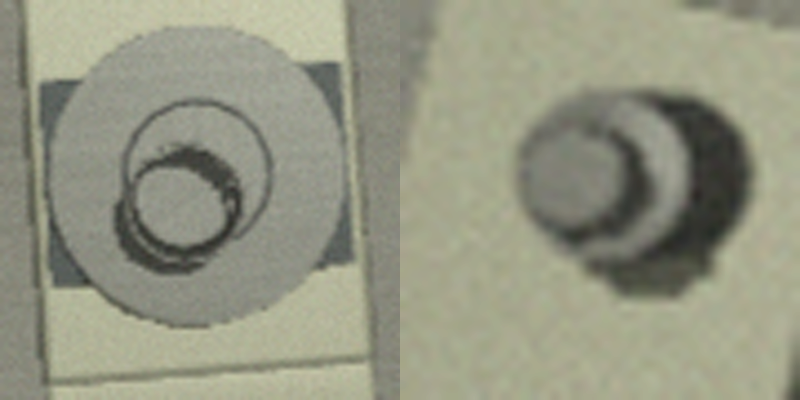

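```bash
python3 - <<'E'
from h import *
f=lambda x,y:(270+(x+.5)/4.4444-.5,190+(y+.5)/4.4444-.5)
print("pan",at("top",*f(197,175.5),.0835),"ring",at("top",*f(197,173),.0835))
c=at("top",*f(180,206),.0855);print("cupfoot",c)
s=cv2.imread("pics/side0.png")[170:270,305:425].copy()
S=cv2.resize(s,None,fx=5,fy=5,interpolation=cv2.INTER_CUBIC)
t=cv2.resize(cv2.imread("pics/top0.png")[190:280,270:360],(400,400),interpolation=cv2.INTER_CUBIC)
def circ(img,cam,c,z,r,x0,y0,k,col):
    P=[(pix(cam,[c[0]+r*np.cos(a),c[1]+r*np.sin(a),z])-[x0,y0]+.5)*k-.5 for a in np.linspace(0,6.28,60)]
    cv2.polylines(img,[np.int32(P)],True,col,1)
for z,r in((.1435,.027),(.0835,.026)):
    circ(S,"side",c,z,r,305,170,5,(0,0,255));circ(t,"top",c,z,r,270,190,4.4444,(0,0,255))
p=at("top",*f(197,174),.0835)
for r in(.072,.034):
    circ(S,"side",p,.0835,r,305,170,5,(0,255,0));circ(t,"top",p,.0835,r,270,190,4.4444,(0,255,0))
w=at("top",160+(574.5-400)/10-.5,195+(175)/10-.5,.080); print("w knob",w)
s=cv2.resize(cv2.imread("pics/side0.png")[320:375,290:350],(218,200),interpolation=cv2.INTER_CUBIC);k=3.636
for z,r in((.08,.012),(.059,.019),(.012,.019)): circ(s,"side",w,z,r,290,320,k,(0,0,255))
o=np.zeros((500,800,3),np.uint8);o[:,:600]=S;o[:200,600:]=s[:,:200];o[210:,600:]=0
T=cv2.resize(t[60:320,40:360],(200,163));o2=t[90:300,90:290];o[210:420,600:]=o2
cv2.imwrite("pics/c2.png",cv2.convertScaleAbs(o,alpha=1.4))
E
```

```text
pan [0.54013505 0.01065803 0.0835    ] ring [0.54133348 0.01064039 0.0835    ]
cupfoot [0.52578693 0.01903193 0.0855    ]
w knob [0.58120838 0.3011771  0.08      ]
```

View pics/c2.png

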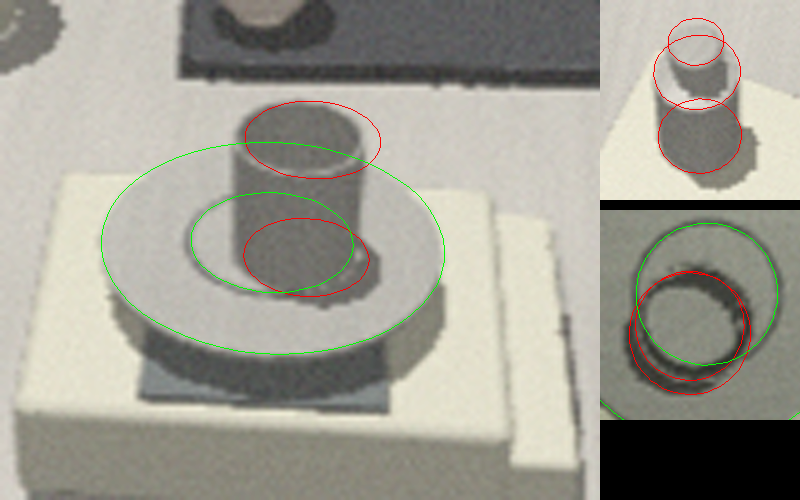

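```bash
python3 - <<'E'
from h import *
f=lambda x,y:(270+(x+.5)/4.4444-.5,190+(y+.5)/4.4444-.5)
print(at("top",*f(183,203),.1435),at("side",305+297/5,170+139.5/5,.1435))
S=cv2.imread("pics/side0.png")[170:245,335:400];T=cv2.imread("pics/top0.png")[215:260,295:335]
c=(.532,.016)
def circ(img,cam,z,r,x0,y0,k):
    P=[(pix(cam,[c[0]+r*np.cos(a),c[1]+r*np.sin(a),z])-[x0,y0]+.5)*k-.5 for a in np.linspace(0,6.28,60)]
    cv2.polylines(img,[np.int32(P)],True,(0,0,255),1)
S=cv2.resize(S,None,fx=6,fy=6,interpolation=3);T=cv2.resize(T,None,fx=10,fy=10,interpolation=3)
for z,r in((.1435,.027),(.0835,.026)): circ(S,"side",z,r,335,170,6);circ(T,"top",z,r,295,215,10)
o=np.zeros((450,790,3),np.uint8);o[:,:390]=S;o[:,390:]=T;cv2.imwrite("pics/c3.png",cv2.convertScaleAbs(o,alpha=1.6))
E
```

```text
[0.53046752 0.0176161  0.1435    ] [0.53108113 0.02158149 0.1435    ]
```

View pics/c3.png

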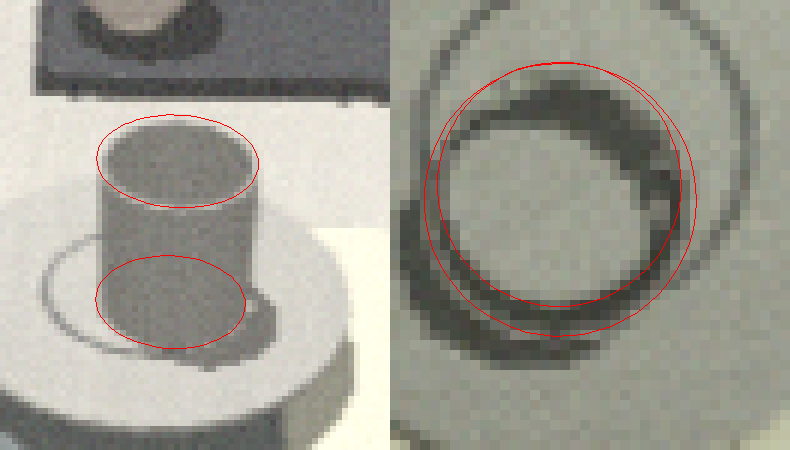

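Checked in both cameras: pan (0.541,0.0106), cup (0.531,0.0175), tray_free (0.454,-0.318), weight about (0.581,0.301). Joint 6 has to be turned down, so the tool heading goes to about 186°.

```bash
cat > go.py <<'E'
import sys;from h import *
# go.py x y z heading_deg -> remaining shift in tool axes (mm) and spin (deg)
from scipy.spatial.transform import Rotation as Ro
s=get_state();q=s["tcp_rot"];R=Ro.from_quat([q[1],q[2],q[3],q[0]]).as_matrix()
x,y,z,h=map(float,sys.argv[1:]);phi=np.degrees(np.arctan2(R[1,0],R[0,0]))
print("t",round(s["t"],2),"pos",s["tool_pos"].round(4),"head",phi.round(2),"shift",(R.T@(np.array([x,y,z])-s["tool_pos"])*1e3).round(1),"spin",((phi-h+180)%360-180).round(1),"q6",s["joint_positions"][5].round(2),"F",s["contact_force"].round(1),"w",round(s["width"],3),"g",s["grip_force"])
E
python3 -m pendant '[[[32,-23.5,0,-10,-1],[64,-47,0,-20,-1],[96,-70.5,0,-30,-1],[128,-94,0,-40,-1],[160,-118,0,-50,-1],[192,-141,0,-60,-1],[223,-165,0,-70,-1],[255,-188,0,-80,-1]]]' 30
python3 go.py .531 .0175 .2 186
```

```text
t: 1.1
tool_pos: [0.3472, -0.2402, 0.2312]
tcp_rot: [-0.0, 0.654, 0.757, 0.0]
contact_force: [0.8, 0.2, -0.0]
width: 1.003
grip_force: 0.0
t 1.1 pos [ 0.3472 -0.2402  0.2312] head 98.36 shift [228.3 219.3  31.2] spin -87.6 q6 0.65 F [ 0.8  0.2 -0. ] w 1.003 g 0.0
```

```bash
python3 -m pendant '[[[29,27,0,-10.7,-1],[58,55,0,-21.4,-1],[87,82,0,-32,-1],[116,109,0,-42.5,-1],[145,137,0,-53,-1],[174,164,0,-64,-1],[203,192,0,-74,-1],[228,219,0,-84,-1]]]'
python3 go.py .531 .0175 .102 186
python3 - <<'E'
from h import *
S=cv2.resize(get_image("side")[100:260,270:470],None,fx=2,fy=2,interpolation=3);T=cv2.resize(get_image("top")[170:330,220:420],None,fx=2,fy=2,interpolation=3)
cv2.imwrite("pics/d1.png",cv2.convertScaleAbs(np.hstack([S,T]),alpha=1.5))
E
```

```text
t: 2.1
tool_pos: [0.5322, 0.0163, 0.231]
tcp_rot: [-0.0, -0.021, 1.0, 0.0]
contact_force: [0.5, -0.9, 0.3]
width: 1.0
grip_force: 0.0
t 2.1 pos [0.5322 0.0163 0.231 ] head -177.6 shift [  1.1   1.3 129. ] spin -3.6 q6 -0.15 F [ 0.5 -0.9  0.3] w 1.0 g 0.0
```

View pics/d1.png

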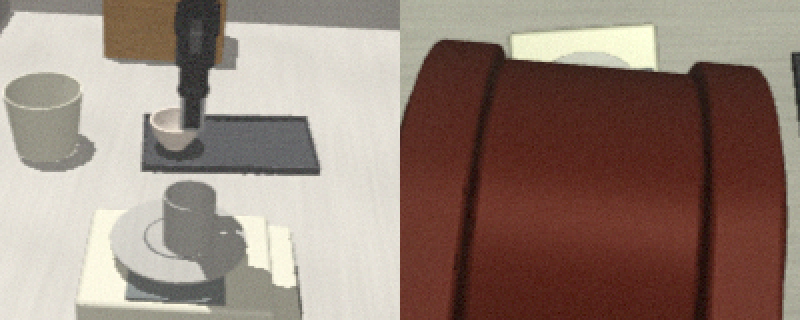

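The gripper is in line above the cup (mouth at side crop 190,195), so I'm descending, gripping and lifting a little.

```bash
python3 -m pendant '[[[1,1.5,40,-3.5,-1],[1,1.5,80,-3.5,-1],[1,1.5,110,-3.5,-1],[1,1.5,127,-3.5,-1],[1,1.5,128,-3.5,-1]]]' 30
python3 go.py .531 .0175 .102 186
python3 -m pendant '[[[0,0,0,0,1],[0,0,0,0,1],[0,0,0,0,1],[0,0,0,0,1],[0,0,0,0,1],[0,0,0,0,1]]]' 30
```

```text
t: 2.82
tool_pos: [0.5292, 0.016, 0.1021]
tcp_rot: [-0.002, -0.047, 0.999, 0.0]
contact_force: [-0.9, 0.0, 0.6]
width: 1.0
grip_force: 0.0
t 2.83 pos [0.5292 0.016  0.1021] head -174.56 shift [-1.9  1.3  0.1] spin -0.6 q6 -0.2 F [-0.9  0.   0.6] w 1.0 g 0.0
t: 3.58
tool_pos: [0.5311, 0.0163, 0.1035]
tcp_rot: [0.0, -0.048, 0.999, -0.0]
contact_force: [2.2, -0.6, 0.5]
width: 0.627
grip_force: 31.4
```

```bash
python3 -m pendant '[[[0,0,-10,0,1],[0,0,-30,0,1],[0,0,-55,0,1],[0,0,-80,0,1],[0,0,-80,0,1]]]'
python3 go.py .454 -.318 .1 186
```

```text
t: 4.2
tool_pos: [0.5317, 0.0163, 0.1851]
tcp_rot: [0.001, -0.048, 0.999, -0.0]
contact_force: [0.0, 0.7, -1.6]
width: 0.625
grip_force: 31.9
t 4.2 pos [0.5317 0.0163 0.1851] head -174.46 shift [ 109.9 -325.2   84.9] spin -0.5 q6 -0.2 F [ 0.   0.7 -1.6] w 0.625 g 31.87631482953293
```

```bash
python3 -m pendant '[[[10,-30,0,0,1],[28,-84,0,0,1],[47,-138,0,0,1],[66,-192,0,0,1],[84,-246,0,0,1],[101,-295,0,0,1],[110,-325,0,-0.5,1],[110,-325,0,-0.5,1]]]'
python3 go.py .454 -.318 .024 186
python3 - <<'E'
from h import *
S=cv2.resize(get_image("side")[90:220,300:480],None,fx=3,fy=3,interpolation=3)
cv2.imwrite("pics/d2.png",cv2.convertScaleAbs(S,alpha=1.5))
E
```

```text
t: 5.2
tool_pos: [0.4515, -0.3193, 0.182]
tcp_rot: [-0.001, -0.051, 0.999, 0.0]
contact_force: [0.3, 0.5, -2.3]
width: 0.625
grip_force: 32.1
t 5.2 pos [ 0.4515 -0.3193  0.182 ] head -174.14 shift [ -2.8   0.9 158. ] spin -0.1 q6 -0.85 F [ 0.3  0.5 -2.3] w 0.625 g 32.11907640135905
```

View pics/d2.png

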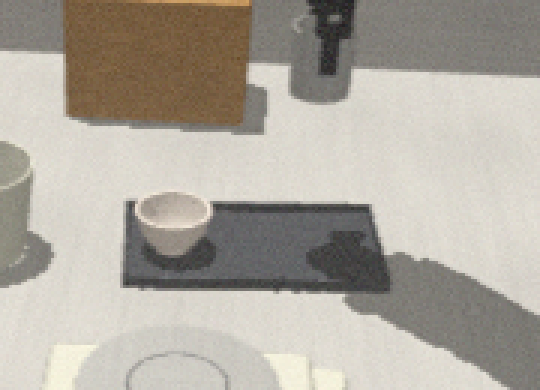

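The cup hangs upright between the fingers, above the free end of the tray. I'm lowering it now.

```bash
python3 -m pendant '[[[-2,1,40,0,1],[-2,1,85,0,1],[-2,1,125,0,1],[-2,1,145,0,1],[-2,1,152,0,1],[-2,1,154,0,1],[-2,1,154,0,1]]]'
python3 go.py .454 -.318 .023 186
python3 -m pendant '[[[0,0,1,0,1],[0,0,2,0,1],[0,0,3,0,1],[0,0,4,0,1],[0,0,4,0,1]]]'
python3 go.py .454 -.318 .023 186
```

```text
t: 6.12
tool_pos: [0.455, -0.3167, 0.0301]
tcp_rot: [0.0, -0.053, 0.999, -0.0]
contact_force: [0.5, -0.2, -0.9]
width: 0.625
grip_force: 32.1
t 6.12 pos [ 0.455  -0.3167  0.0301] head -173.94 shift [ 1.2 -1.2  7.1] spin 0.1 q6 -0.85 F [ 0.5 -0.2 -0.9] w 0.625 g 32.137718387566565
t: 6.75
tool_pos: [0.4544, -0.3165, 0.0252]
tcp_rot: [-0.0, -0.053, 0.999, 0.0]
contact_force: [-0.3, -0.0, -0.9]
width: 0.626
grip_force: 32.1
t 6.75 pos [ 0.4544 -0.3165  0.0252] head -173.96 shift [ 0.6 -1.5  2.2] spin 0.0 q6 -0.85 F [-0.3 -0.  -0.9] w 0.626 g 32.13900868933706
```

```bash
python3 -m pendant '[[[0,0,1,0,1],[0,0,1.5,0,1],[0,0,2,0,1],[0,0,2.5,0,1],[0,0,2.5,0,1]]]'
python3 go.py .454 -.318 .023 186
```

```text
t: 7.38
tool_pos: [0.4547, -0.3165, 0.0245]
tcp_rot: [0.0, -0.053, 0.999, -0.0]
contact_force: [-5.1, 6.2, 22.2]
width: 0.625
grip_force: 33.3
t 7.38 pos [ 0.4547 -0.3165  0.0245] head -173.95 shift [ 0.8 -1.4  1.5] spin 0.0 q6 -0.85 F [-5.1  6.2 22.2] w 0.625 g 33.28206768259406
```

The foot is on the tray floor at 22 N. I'll ease off, release, and rise.

```bash
python3 -m pendant '[[[0,0,-1,0,1],[0,0,-1.5,0,1],[0,0,-1.5,0,-1],[0,0,-1.5,0,-1],[0,0,-1.5,0,-1],[0,0,-1.5,0,-1],[0,0,-1.5,0,-1]]]'
python3 -m pendant '[[[0,0,-20,0,-1],[0,0,-60,0,-1],[0,0,-110,0,-1],[0,0,-160,0,-1],[0,0,-190,0,-1],[0,0,-190,0,-1]]]'
python3 go.py .581 .301 .2 166.4
```

```text
t: 8.25
tool_pos: [0.4545, -0.3165, 0.0243]
tcp_rot: [-0.0, -0.053, 0.999, 0.0]
contact_force: [0.7, -0.6, 0.6]
width: 1.002
grip_force: 0.0
t: 9.0
tool_pos: [0.4556, -0.3175, 0.2167]
tcp_rot: [0.002, -0.053, 0.999, -0.002]
contact_force: [0.4, -0.4, -1.1]
width: 0.998
grip_force: 0.0
t 9.0 pos [ 0.4556 -0.3175  0.2167] head -173.96 shift [-189.7  602.    15.2] spin 19.6 q6 -0.85 F [ 0.4 -0.4 -1.1] w 0.998 g 0.0
```

```bash
python3 -m pendant '[[[-17,55,0,2,-1],[-34,110,0,4,-1],[-52,165,0,6,-1],[-70,222,0,8,-1],[-88,280,0,10,-1],[-107,338,0,12,-1],[-125,396,0,14,-1],[-140,445,0,16,-1]]]'
python3 go.py .581 .301 .14 166.4
```

```text
t: 10.0
tool_pos: [0.5464, 0.143, 0.213]
tcp_rot: [-0.001, 0.087, 0.996, -0.0]
contact_force: [0.5, -1.5, 0.0]
width: 0.998
grip_force: 0.0
t 10.0 pos [0.5464 0.143  0.213 ] head 170.01 shift [ -6.7 161.7  73. ] spin 3.6 q6 0.3 F [ 0.5 -1.5  0. ] w 0.998 g 0.0
```

```bash
python3 -m pendant '[[[-2,50,10,2,-1],[-4,105,30,3.5,-1],[-6,145,60,3.5,-1],[-7,161.5,73,3.5,-1],[-7,161.5,73,3.5,-1],[-7,161.5,73,3.5,-1]]]'
python3 go.py .581 .301 .028 166.4
python3 - <<'E'
from h import *
S=get_image("side")[210:400,240:440].copy()
S=cv2.resize(S,None,fx=3,fy=3,interpolation=3)
w=(.581,.301)
for z,r in((.08,.012),(.059,.019),(.012,.019)):
    P=[(pix("side",[w[0]+r*np.cos(a),w[1]+r*np.sin(a),z])-[240,210]+.5)*3-.5 for a in np.linspace(0,6.28,60)]
    cv2.polylines(S,[np.int32(P)],True,(0,0,255),1)
T=get_image("side")[130:200,330:440]; S[:140,380:]=cv2.resize(T,(220,140))
cv2.imwrite("pics/d3.png",cv2.convertScaleAbs(S,alpha=1.4))
t=cv2.imread("pics/top0.png");print(at("top",160+20.35-.5,195+17.5-.5,.059))
E
```

```text
t: 10.75
tool_pos: [0.5821, 0.2974, 0.142]
tcp_rot: [0.0, 0.118, 0.993, -0.0]
contact_force: [-0.3, 0.0, -0.6]
width: 1.001
grip_force: 0.0
t 10.75 pos [0.5821 0.2974 0.142 ] head 166.48 shift [  1.9   3.3 114. ] spin 0.1 q6 0.6 F [-0.3  0.  -0.6] w 1.001 g 0.0
[0.58127334 0.30195488 0.059     ]
```

View pics/d3.png

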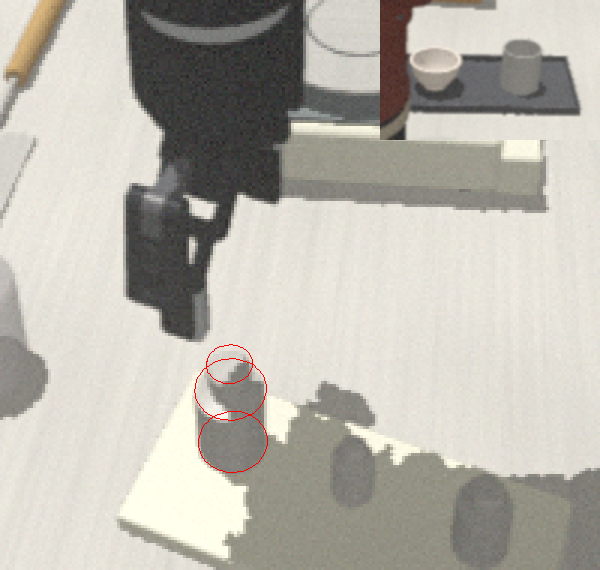

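The cup stands upright in the tray, and the model overlay fits the large weight at side crop (230,410). I'm descending and gripping.

```bash
python3 -m pendant '[[[2,3.5,10,0,-1],[2,3.5,40,0,-1],[2,3.5,75,0,-1],[2,3.5,100,0,-1],[2,3.5,111,0,-1],[2,3.5,112,0,-1]]]'
python3 go.py .581 .301 .028 166.4
python3 -m pendant '[[[0,0,0,0,1],[0,0,0,0,1],[0,0,0,0,1],[0,0,0,0,1],[0,0,0,0,1],[0,0,0,0,1],[0,0,0,0,1]]]' 60
python3 go.py .581 .301 .028 166.4
```

```text
t: 11.6
tool_pos: [0.5804, 0.3022, 0.029]
tcp_rot: [-0.0, 0.117, 0.993, -0.0]
contact_force: [-0.3, -0.1, 0.1]
width: 0.998
grip_force: 0.0
t 11.6 pos [0.5804 0.3022 0.029 ] head 166.52 shift [-0.9 -1.   1. ] spin 0.1 q6 0.6 F [-0.3 -0.1  0.1] w 0.998 g 0.0
t: 12.48
tool_pos: [0.5813, 0.3029, 0.0305]
tcp_rot: [0.001, 0.117, 0.993, 0.001]
contact_force: [-0.7, 0.4, 5.0]
width: 0.422
grip_force: 59.8
t 12.47 pos [0.5813 0.3029 0.0305] head 166.54 shift [-0.2 -1.9  2.5] spin 0.1 q6 0.6 F [-0.7  0.4  5. ] w 0.422 g 59.827178749255836
```

```bash
python3 -m pendant '[[[0,0,-8,0,1],[0,0,-30,0,1],[0,0,-65,0,1],[0,0,-105,0,1],[0,0,-140,0,1],[0,0,-150,0,1],[0,0,-150,0,1]]]'
python3 go.py .541 .0106 .13 166.4
```

```text
t: 13.35
tool_pos: [0.5805, 0.3024, 0.1789]
tcp_rot: [-0.0, 0.117, 0.993, -0.0]
contact_force: [0.4, 1.5, -5.4]
width: 0.425
grip_force: 60.8
t 13.35 pos [0.5805 0.3024 0.1789] head 166.54 shift [ -29.5 -292.9   49. ] spin 0.1 q6 0.6 F [ 0.4  1.5 -5.4] w 0.425 g 60.8376843854785
```

```bash
python3 -m pendant '[[[-3,-25,0,0,1],[-7,-75,0,0,1],[-13,-130,0,0,1],[-18,-185,0,0,1],[-24,-240,0,0,1],[-28,-280,0,0,1],[-29.5,-293,0,0,1],[-29.5,-293,0,0,1]]]'
python3 -m pendant '[[[0,0,20,0,1],[0,0,40,0,1],[0,0,55,0,1],[0,0,60,0,1],[0,0,60,0,1]]]'
python3 go.py .541 .0106 .1 166.4
python3 - <<'E'
from h import *
S=cv2.resize(get_image("side")[140:280,290:440],None,fx=4,fy=4,interpolation=3)
cv2.imwrite("pics/d4.png",cv2.convertScaleAbs(S,alpha=1.4))
E
```

```text
t: 14.35
tool_pos: [0.5404, 0.0104, 0.1782]
tcp_rot: [-0.001, 0.118, 0.993, 0.0]
contact_force: [0.1, 0.0, -5.8]
width: 0.424
grip_force: 61.4
t: 14.98
tool_pos: [0.5411, 0.011, 0.1192]
tcp_rot: [-0.0, 0.117, 0.993, 0.0]
contact_force: [0.3, -0.4, -5.0]
width: 0.428
grip_force: 61.4
t 14.97 pos [0.5411 0.011  0.1192] head 166.56 shift [-0.  -0.5 19.2] spin 0.2 q6 0.12 F [ 0.3 -0.4 -5. ] w 0.428 g 61.391063458286226
```

View pics/d4.png

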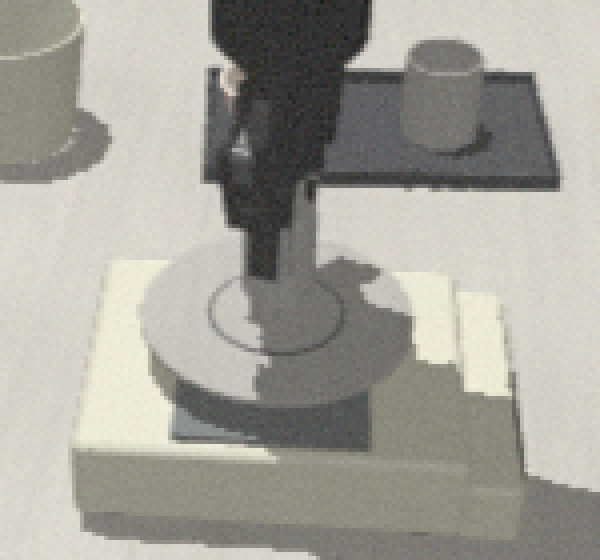

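The weight hangs above the ring, whose centre is at (277,315). I'm lowering it slowly until the pan takes the load.

```bash
python3 -m pendant '[[[0,0,3,0,1],[0,0,6,0,1],[0,0,9,0,1],[0,0,12,0,1],[0,0,14,0,1],[0,0,16,0,1],[0,0,18,0,1],[0,0,18,0,1]]]'
python3 go.py .541 .0106 .0975 166.4
```

```text
t: 16.02
tool_pos: [0.5411, 0.0106, 0.1013]
tcp_rot: [-0.0, 0.117, 0.993, 0.0]
contact_force: [-0.4, 0.6, -3.9]
width: 0.425
grip_force: 61.6
t 16.02 pos [0.5411 0.0106 0.1013] head 166.54 shift [ 0.1 -0.1  3.8] spin 0.1 q6 0.12 F [-0.4  0.6 -3.9] w 0.425 g 61.560326144099236
```

```bash
python3 -m pendant '[[[0,0,1,0,1],[0,0,2,0,1],[0,0,3,0,1],[0,0,4,0,1],[0,0,5,0,1],[0,0,5,0,1],[0,0,5,0,1]]]'
python3 go.py .541 .0106 .0975 166.4
```

```text
t: 16.9
tool_pos: [0.5411, 0.0106, 0.0963]
tcp_rot: [0.0, 0.117, 0.993, -0.0]
contact_force: [-2.1, 0.2, -0.2]
width: 0.432
grip_force: 61.8
t 16.9 pos [0.5411 0.0106 0.0963] head 166.54 shift [ 0.1 -0.  -1.2] spin 0.1 q6 0.12 F [-2.1  0.2 -0.2] w 0.432 g 61.80865772534162
```

The pan carries the whole weight, so I'm releasing and retreating upward.

```bash
python3 -m pendant '[[[0,0,0,0,0],[0,0,0,0,-0.3],[0,0,0,0,-0.6],[0,0,0,0,-1],[0,0,0,0,-1],[0,0,0,0,-1]]]'
python3 -m pendant '[[[0,0,-10,0,-1],[0,0,-30,0,-1],[0,0,-70,0,-1],[0,0,-120,0,-1],[50,0,-160,0,-1],[110,0,-160,0,-1],[170,0,-160,0,-1],[200,0,-160,0,-1]]]'
python3 go.py .4 0 .3 166.4
python3 - <<'E'
from h import *
S=cv2.resize(get_image("side")[140:390,290:440],None,fx=2.4,fy=2.4,interpolation=3);T=cv2.resize(get_image("top")[180:300,260:340],(400,600),interpolation=3)
cv2.imwrite("pics/d5.png",cv2.convertScaleAbs(np.hstack([S,T]),alpha=1.4))
E
```

```text
t: 17.65
tool_pos: [0.5411, 0.0106, 0.0963]
tcp_rot: [0.0, 0.117, 0.993, -0.0]
contact_force: [0.5, 0.8, -0.3]
width: 1.0
grip_force: 0.0
t: 18.65
tool_pos: [0.3439, 0.0577, 0.257]
tcp_rot: [0.0, 0.117, 0.993, 0.0]
contact_force: [1.0, -0.1, -0.5]
width: 0.999
grip_force: 0.0
t 18.65 pos [0.3439 0.0577 0.257 ] head 166.56 shift [-68.  -43.1 -43. ] spin 0.2 q6 0.19 F [ 1.  -0.1 -0.5] w 0.999 g 0.0
```

View pics/d5.png

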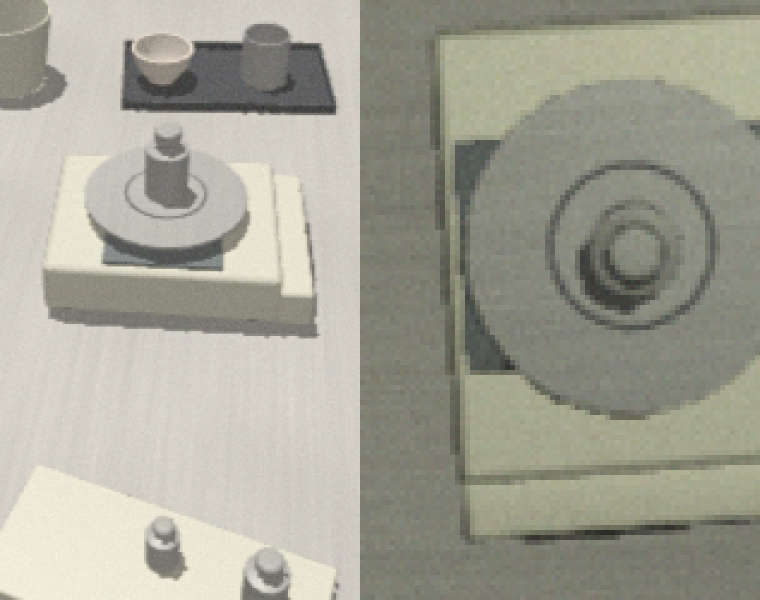

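The weight stands upright in the middle of the ring (knob at 637,248, ring centre at 632,245). The cup is upright in the tray, and the other items are where they were.

```bash
python3 -c "
from workcell import *
print(close_job())"
```

```text
the job is handed in; nothing more can be done
None
```

The steel cup is upright in the tray, the largest check weight stands centred inside the ring on the pan, nothing else was disturbed as far as the pictures show, and the job is handed in after about 19 s of robot time.

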